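# Clear a wrongly packed Forstner bit from a tilting-rail bit case

### The job

Open the bit case right up and press the tail of its rail down to the stop, gently, so that the bits stand up; then check them against the picture tiles: one Forstner bit sits in the place meant for the countersink. Take that bit out and lay it down in the wooden dish without letting it drop or topple, leaving the case open, the rail fully up and the other three bits in their places. Do not force the case, its lid or its rail, and do not disturb the other things on the bench.

Things in the scene. Friction and masses are not known exactly. Their poses are not given: they have to be found in the camera images.
- case: Grey plastic bit case fixed to the bench, 215 mm deep (x), 294 mm wide (y), walls 62 mm high, 4 mm thick. Origin: centre of its underside; -x faces the robot. Inside from the front: ledge 44 mm high with four picture tiles, rubber bed 32 mm high under the bits' heads, tilting rail. Case, lid and rail break if loaded with more than 40 N
- lid (a joint): Clear lid with a black frame, 215 x 294 mm, 8 mm thick, hinged along the far rim of the case. 0 = shut, grows as the front edge lifts up and over to the back, 1.57 = upright, end stop at 1.95. Stiff hinge: it stays where it is left; about 4 N at the lip lift it. It may start slightly ajar
- lid_hinge (a point): Middle of the lid's hinge line (along the case's y), 62 mm above the bench; the underside of the lid lies in the plane through it
- lid_lip (a point): Middle of the front edge of the black finger lip, on its underside, 245 mm from the hinge line. The lip is 8 mm thick, 100 mm wide and stands 30 mm proud of the front wall
- rail (a joint): Black bar along the case's y that carries the bits and rocks about that direction. 0 = flat; pressing its tail plate down at the back makes the bits' heads rise, up to a hard stop at 0.87 (50 degrees) that can be felt. Stiff: it stays where it is left; 5 to 12 N on the tail plate move it, more means the stop
- rail_axis (a point): Middle of the axis of the rail (along the case's y), 46 mm above the bench, 37.5 mm behind the centre of the case
- rail_tail (a point): On the tail plate's upper face, where to press: 30 mm behind the rail's axis and 5 mm above it when flat; moves with the rail. The plate is 264 mm wide, 5 mm thick, from 8 to 42 mm behind the axis; the back wall is 66 mm behind the axis. The bar before the plate is 22 mm high, from 11 mm above to 11 mm below the axis
- seat_1 (a point): Mouth of the leftmost (+y) of the rail's four holes, on the bar's front face 30 mm from the rail's axis and 96 mm left of its middle; moves with the rail. Its x axis points into the hole, z is square to the bar. The four holes are 64 mm apart, 12 mm square and 25 mm deep
- bit_1: Steel Forstner bit, one of four equal ones (0.06 to 0.12 kg): round head 26 mm in diameter, 14 mm long, on a 10 mm shank 66 mm long. Origin: centre of the head; x runs along the axis to the shank's end, 73 mm away. It starts in a hole of the rail, 25 mm of shank inside with 1 mm play all round, head towards the robot; with the rail up it sags a few degrees
- bit_2: Steel Forstner bit, one of four equal ones (0.06 to 0.12 kg): round head 26 mm in diameter, 14 mm long, on a 10 mm shank 66 mm long. Origin: centre of the head; x runs along the axis to the shank's end, 73 mm away. It starts in a hole of the rail, 25 mm of shank inside with 1 mm play all round, head towards the robot; with the rail up it sags a few degrees
- bit_3: Steel Forstner bit, one of four equal ones (0.06 to 0.12 kg): round head 26 mm in diameter, 14 mm long, on a 10 mm shank 66 mm long. Origin: centre of the head; x runs along the axis to the shank's end, 73 mm away. It starts in a hole of the rail, 25 mm of shank inside with 1 mm play all round, head towards the robot; with the rail up it sags a few degrees
- bit_4: Steel Forstner bit, one of four equal ones (0.06 to 0.12 kg): round head 26 mm in diameter, 14 mm long, on a 10 mm shank 66 mm long. Origin: centre of the head; x runs along the axis to the shank's end, 73 mm away. It starts in a hole of the rail, 25 mm of shank inside with 1 mm play all round, head towards the robot; with the rail up it sags a few degrees
- tile_forstner_1: White picture tile 46 mm wide, 40 mm deep, 2 mm thick on the front ledge of the case, straight in front of one hole: its black outline has a broad square head, the hole behind it is for a Forstner bit. Origin: centre of its underside
- tile_forstner_2: White picture tile 46 mm wide, 40 mm deep, 2 mm thick on the front ledge of the case, straight in front of one hole: its black outline has a broad square head, the hole behind it is for a Forstner bit. Origin: centre of its underside
- tile_forstner_3: White picture tile 46 mm wide, 40 mm deep, 2 mm thick on the front ledge of the case, straight in front of one hole: its black outline has a broad square head, the hole behind it is for a Forstner bit. Origin: centre of its underside
- tile_countersink: Like the other tiles, but its black outline has a pointed head: the hole straight behind it (same y in the case) is for the countersink, so a Forstner bit there is wrongly packed
- dish: Shallow wooden dish fixed on the bench at one side of the case, 150 x 130 mm, 20 mm high, walls and floor 4 mm thick. Origin: centre of its underside
- block_plane: Steel block plane 155 x 46 mm, about 50 mm high, at the other side of the case. Bystander
- countersink: The countersink bit: pointed cone head 22 mm in diameter on a 10 mm shank, 75 mm long, lying on the bench; leave it there. Bystander
- try_square: Try square lying flat, wooden stock 100 mm, steel blade 150 mm, 18 mm high. Bystander
- pencil: Flat red carpenter's pencil, 170 mm. Bystander
- mallet: Turned wooden mallet standing on its head, 90 mm in diameter, 200 mm high. Bystander
- offcut: Block of pale wood 110 x 50 x 32 mm. Bystander
Mind the look-alikes: they are no part of the job. Of the things that look like the dish, take the one that is farthest to the robot's right at the start.

How it is judged:
By the outcome, as a careful person would: the job done as asked, in the order asked, and still so for the second after the job is handed in, with the robot touching nothing.
It also fails if it takes over 67 s, if anything falls off the work surface, if the arm or the gripper's body presses on something with over 40 N, if the wrist force passes 120 N, or if a joint passes its speed limit or range.

### The arm

A 6-joint arm with a two-finger parallel gripper is mounted at the origin on the work surface. World frame = base frame: x ahead of the robot, y to its left, z up, the work surface at z = 0. Lengths are in m, angles in rad, forces in N, time in s.
With the tool pointing down it reaches from about 0.425 to 0.95 m from the base axis. Payload 3.5 kg.
Tool frame: the origin (TCP) lies on the centre line of the jaws, within the pads' length; the fingertips stand 25 mm ahead of it and the grasp point (between the pads) lies 6 mm ahead of it (ctrl.finger_overhang is the distance from the TCP to the fingertips, in m); z points along the fingers, y is the line along which they close (so a half turn about z gives the same grasp; the last joint's range is limited). The gripper opens to 85 mm and grips with 20 to 120 N. Pads are 22 mm wide; open, the fingers measure 114 mm over their backs; the gripper's body (76 mm by 85 mm) begins 54 mm behind the grasp point. The pads swing forward as they close: fully open they stand 13 mm farther back than shut.
Start: joints at [1.002, 0.286, 1.577, -0, 1.279, -0.15], TCP at [0.274, 0.617, 0.256] pointing down, gripper open.
Joint ranges: [-2.77, 2.77], [-0.9, 2.22], [0.21, 2.48], [-1.53, 4.67], [0.24, 2.81], [-2.84, 2.84]. Speed limits (rad/s): [2.79, 2.79, 3.14, 3.14, 3.14, 3.14].

### API

Orientations are given as a unit quaternion [x, y, z, w].
In Python, from plant import get_state, imaging, job, ctrl gives the robot as it stands.
- The arm moves only by the tool jog_arm, never from a script. Its argument "increments" is a list of rows, each an object of numbers: "dx", "dy", "dz": the shift along the world's x, y, z each as a share of 12 cm, from -1 to 1; "ax", "ay", "az": the turn, a rotation vector about the world's x, y, z each as a share of pi/2 rad, from -1 to 1; "gripper": the gripper command: -1 is shut, 1 is fully open, values between are in proportion. A call has 1 to 10 rows; each row is the pose to reach, as a shift and turn from the pose commanded when the call began; what a row does not reach only later rows make up. A row lasts 1/10 s, in which the tool goes at most 50 mm and 8.59 degrees, less where a joint would pass 70% of its speed; a pose out of reach is approached as far as the arm can. A call with a number of a shift or a turn outside -1 to 1 is refused whole. A call with a gripper value outside its range is refused whole. The fingers move at their own pace and stop on an object; "force" is the grip in N (left out, the last holds). Time passes only in rows, so rows that repeat a pose let the fingers close. It gives the time, the measured TCP pose, the force, the opening and the grip force at its end, in the units of the state.
- get_state(): the state, without advancing time (a new reading comes with each control period).
- imaging.read_camera(name): name is "scene" or "top"; returns a dict with "frame" (420x560x3 uint8, blue, green, red), "depth" (420x560 float32, m along the optical axis (not along the pixel's ray), 0 where there is no reading), "camera_matrix" (3x3 intrinsics, pixels), "extrinsics" (4x4, takes a point from camera to world coordinates). Camera axes: x right, y up, looking along -z (the intrinsics and any distortion apply to the point x, -y, -z); pixel columns grow to the right and rows downward; lengths in m; the calibration is good to about 2 mm. A picture is of the moment at which its call begins.
- job.sign_off(): hands the job in; it is judged then, once.
The state is a dict: "time": time; "qpos": joint angles; "dq": joint speeds; "joint_efforts": joint torques, N m; "eef_pos": TCP position; "tcp_rot": TCP orientation; "contact_force": force on the tool from outside, world axes, zero at the start; "wrist_torque": the same for the moment, N m; "opening": opening from 0.0 (shut) to 1.0 (fully open); "finger_force": force on a finger pad.
Only numpy, scipy, OpenCV 4.12 (cv2) and the standard library are available. Lean on these libraries where they do the work, as an engineer would, in place of code of your own. Each camera call takes 0.05 s, during which the arm holds its last target. There are 200 camera calls.

## Working session

There is one attempt and no reset: what is moved stays moved. The work goes in short steps, Python scripts to look and compute and a tool call to move; the robot and the scene stay as the last step left them, time stands still between calls to the robot, and variables do not carry over. Pictures are saved under pics/ and viewed, at most 10 in all, crops included, and the job is handed in when it is done.

Besides the shell and the picture viewer there is one more tool, called after ">>>" as name(argument=value, ...), one argument or row to a line, values as JSON. jog_arm: Moves the arm, as the interface text tells. Shift numbers are shares of 12 cm and turn numbers shares of pi/2 rad, none past 1 either way. Its arguments: {"type":"object","properties":{"increments":{"type":"array"},"force":{"type":"number"}},"required":["increments"]}

```bash
mkdir -p pics; ls; cat > h.py <<'E'
import numpy as np, cv2
from plant import get_state, imaging, job, ctrl
def cam(n):
    c=imaging.read_camera(n); return c
def pts(c):
    K=np.array(c["camera_matrix"]);T=np.array(c["extrinsics"]);d=c["depth"]
    v,u=np.mgrid[:d.shape[0],:d.shape[1]]
    p=np.stack([(u-K[0,2])/K[0,0]*d,-(v-K[1,2])/K[1,1]*d,-d],-1)
    return p@T[:3,:3].T+T[:3,3]
def ray(c,u,v,z):
    K=np.array(c["camera_matrix"]);T=np.array(c["extrinsics"])
    r=T[:3,:3]@np.array([(u-K[0,2])/K[0,0],-(v-K[1,2])/K[1,1],-1]);o=T[:3,3]
    return o+r*(z-o[2])/r[2]
E
python3 - <<'E'
from h import *
s=cam("scene");t=cam("top")
cv2.imwrite("pics/s1.png",s["frame"]);cv2.imwrite("pics/t1.png",t["frame"])
np.savez("c1.npz",s=pts(s),t=pts(t))
for c in(s,t):print(c["camera_matrix"],c["extrinsics"],[k for k in c])
print(get_state(),ctrl.finger_overhang)
E
```

```text
pics
[[507.08124997   0.         278.87882874]
 [  0.         507.08124997 215.41397156]
 [  0.           0.           1.        ]] [[ 0.60130018 -0.59107972  0.53764567  1.32657346]
 [ 0.79891782  0.45568323 -0.3925342  -0.60206339]
 [-0.01297711  0.66556559  0.74622653  1.22473971]
 [ 0.          0.          0.          1.        ]] ['frame', 'depth', 'camera_matrix', 'extrinsics']
[[447.67940922   0.         284.94360664]
 [  0.         447.67940922 207.32197885]
 [  0.           0.           1.        ]] [[-7.40943740e-04  9.95270758e-01 -9.71368605e-02  3.76410033e-01]
 [-9.99774469e-01 -2.79891571e-03 -2.10517646e-02 -1.98602340e-02]
 [-2.12240836e-02  9.70993550e-02  9.95048367e-01  1.17731666e+00]
 [ 0.00000000e+00  0.00000000e+00  0.00000000e+00  1.00000000e+00]] ['frame', 'depth', 'camera_matrix', 'extrinsics']
{'time': 0.1, 'qpos': array([ 1.00198599e+00,  2.87109269e-01,  1.57799729e+00,  1.32389069e-05,
        1.27862674e+00, -1.50008324e-01]), 'dq': array([ 0.00120153, -0.00176112, -0.00451733,  0.00118668, -0.00056219,
        0.00078402]), 'joint_efforts': array([ 5.14456442e-04, -4.07288969e+01, -2.93701583e+01, -2.23322863e-04,
        3.31581694e-03,  4.07020320e-05]), 'eef_pos': array([0.27418526, 0.61622168, 0.25508202]), 'tcp_rot': array([ 2.07875780e-01,  9.78154648e-01, -9.99706064e-04, -3.82387624e-04]), 'contact_force': array([1.17534093, 0.53541617, 0.51151624]), 'wrist_torque': array([-0.03978247, -0.02014812, -0.01687352]), 'finger_force': 0.0, 'opening': 1.0021783259887262} 0.025
```

View pics/s1.png

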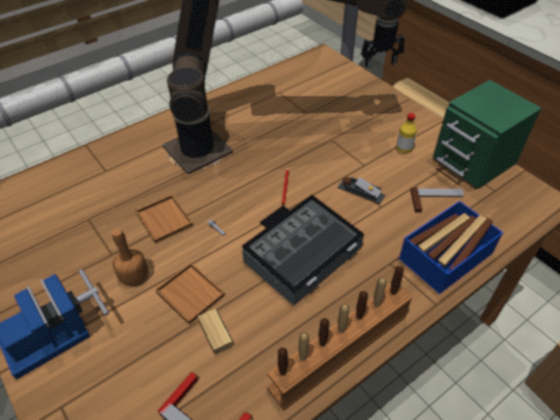

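View pics/t1.png

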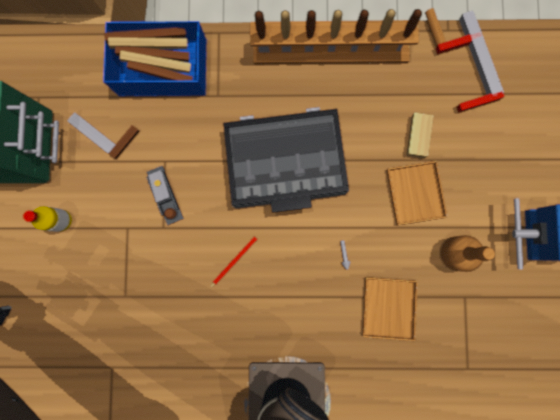

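The scene view shows the case at (303,247), dishes at (190,292) and (163,218). In the top view the case is at (286,158) with its lip at (290,203). Dish candidates in the top view are (415,193), beside the case and farther right, and (390,308), nearer the base. The bystanders are the plane (164,195), countersink (344,254), pencil (233,261), square (105,138), offcut (420,135) and mallet (462,252). I choose the dish at (415,193), pending measurement and a crop.

```bash
python3 - <<'E'
from h import *
t=cam("top");P=pts(t);f=t["frame"];print(get_state()['time'])
sub=np.zeros(P.shape[:2],bool);sub[95:220,215:355]=1
m=sub&(P[...,2]>0.045)
z=P[...,2][m];print(np.histogram(z,bins=np.arange(.045,.13,.005)))
m8=(m*255).astype('uint8')
c=max(cv2.findContours(m8,0,2)[0],key=cv2.contourArea)
q=P[...,:2][m].astype('float32')
r=cv2.minAreaRect(q*1000);print(r)
# dark mask contour
for v in range(112,215,6):
    print(v,[ (round(P[v,u,0],3),round(P[v,u,1],3),round(P[v,u,2],3)) for u in (240,290,335)])
for (u,v) in[(415,193),(390,308)]:
    s=np.zeros(P.shape[:2],bool);s[v-45:v+45,u-40:u+40]=1
    mm=s&(P[...,2]>0.012)&(P[...,2]<.028)
    n,l,st,ce=cv2.connectedComponentsWithStats((mm*255).astype('uint8'),connectivity=8)
    for i in range(1,n):
        if st[i,4]>60:
            q=P[l==i];print((u,v),cv2.minAreaRect((q[:,:2]*1000).astype('float32')),q[:,2].mean(),st[i])
g=np.hstack([cv2.resize(f[95:220,215:360],None,fx=3.8,fy=3.8,interpolation=2), cv2.resize(cv2.copyMakeBorder(f[155:235,370:450],0,45,0,0,0),None,fx=3,fy=3.8,interpolation=2)])
cv2.imwrite("pics/t2.png",g);print(g.shape)
E
```

```text
0.15
(array([   9,   20,   40,  825, 3959, 3715, 1331,  560,   11,    0,    0,
          0,    0,    0,    0,    0]), array([0.045, 0.05 , 0.055, 0.06 , 0.065, 0.07 , 0.075, 0.08 , 0.085,
       0.09 , 0.095, 0.1  , 0.105, 0.11 , 0.115, 0.12 , 0.125]))
((553.68701171875, -2.4113922119140625), (356.1767578125, 294.71923828125), 6.912590980529785)
112 [(np.float64(0.75), np.float64(0.126), np.float64(0.001)), (np.float64(0.749), np.float64(-0.009), np.float64(0.001)), (np.float64(0.727), np.float64(-0.123), np.float64(0.07))]
118 [(np.float64(0.713), np.float64(0.118), np.float64(0.069)), (np.float64(0.712), np.float64(-0.009), np.float64(0.068)), (np.float64(0.711), np.float64(-0.123), np.float64(0.069))]
124 [(np.float64(0.697), np.float64(0.118), np.float64(0.069)), (np.float64(0.697), np.float64(-0.009), np.float64(0.067)), (np.float64(0.694), np.float64(-0.123), np.float64(0.075))]
130 [(np.float64(0.684), np.float64(0.118), np.float64(0.063)), (np.float64(0.681), np.float64(-0.009), np.float64(0.069)), (np.float64(0.679), np.float64(-0.123), np.float64(0.074))]
136 [(np.float64(0
[... 2171 characters left out ...]
4(-0.001))]
208 [(np.float64(0.49), np.float64(0.124), np.float64(-0.002)), (np.float64(0.482), np.float64(-0.009), np.float64(0.08)), (np.float64(0.489), np.float64(-0.127), np.float64(0.002))]
214 [(np.float64(0.474), np.float64(0.124), np.float64(-0.0)), (np.float64(0.474), np.float64(-0.008), np.float64(0.0)), (np.float64(0.473), np.float64(-0.127), np.float64(-0.002))]
(415, 193) ((527.518798828125, -336.225830078125), (150.66012573242188, 132.16246032714844), 9.113998413085938) 0.017988942128303348 [387 161  60  64 405]
(390, 308) ((230.7000274658203, -260.46923828125), (130.93409729003906, 150.70310974121094), 85.94715881347656) 0.018491465123342172 [362 277  55  64 430]
(475, 791, 3)
```

View pics/t2.png

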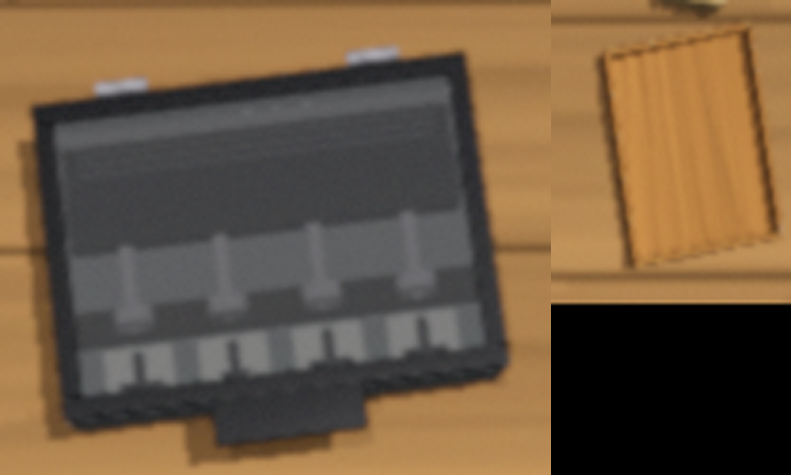

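The top crop (3.8x) shows the lid ajar with its hinge at the back and the lip in front at crop (290,415). All four tiles and bits are visible under the lid. The chosen dish measures (0.5275,-0.336) with a 9° yaw; the other is at y=-0.26, so this one is farthest right and beside the case. Next I fit the case pose.

```bash
python3 - <<'E'
from h import *
t=cam("top");P=pts(t);f=t["frame"]
sub=np.zeros(P.shape[:2],bool);sub[105:215,215:355]=1
m=sub&(P[...,2]>0.055)
n,l,st,ce=cv2.connectedComponentsWithStats((m*255).astype('uint8'));i=1+st[1:,4].argmax();m=l==i
q=P[m]
# plane fit in rotated frame
for excl in (0,):
    A=np.c_[q[:,:2],np.ones(len(q))]
    co,*_=np.linalg.lstsq(A,q[:,2],rcond=None);r=q[:,2]-A@co;print("plane",co,r.std())
yaw=np.deg2rad(6.9)
for d in np.arange(5,10,.5):
    y=np.deg2rad(d);R=np.array([[np.cos(y),np.sin(y)],[-np.sin(y),np.cos(y)]])
    w=q[:,:2]@R.T
    b=np.percentile(w,[0.3,99.7],axis=0);print(d,b.round(4).tolist())
r=cv2.minAreaRect((q[:,:2]*1000).astype('float32'));print(r)
# corners by rays
C=[ray(t,224.2,123.2,.070),ray(t,337.4,109.5,.070),ray(t,348.7,191.1,.078),ray(t,234.7,208.2,.078),ray(t,215+217/3.8,95+443/3.8,.08),ray(t,215+368/3.8,95+425/3.8,.08)]
print(np.round(C,4))
d=C[0]-C[1];print(np.degrees(np.arctan2(-d[0],d[1])));d=C[3]-C[2];print(np.degrees(np.arctan2(-d[0],d[1])))
E
```

```text
plane [-0.28561305 -0.03064607  0.24897163] 0.07059971511431302
5.0 [[0.3732, -0.1954], [0.7252, 0.0981]]
5.5 [[0.3728, -0.2003], [0.7243, 0.0925]]
6.0 [[0.3723, -0.2053], [0.7235, 0.0868]]
6.5 [[0.3717, -0.2105], [0.7234, 0.0813]]
7.0 [[0.3712, -0.2156], [0.7227, 0.0761]]
7.5 [[0.3706, -0.221], [0.7222, 0.0708]]
8.0 [[0.37, -0.2266], [0.7217, 0.0657]]
8.5 [[0.3693, -0.2322], [0.7209, 0.0608]]
9.0 [[0.3687, -0.2378], [0.7205, 0.0559]]
9.5 [[0.368, -0.2434], [0.7202, 0.0512]]
((553.50341796875, -2.1986083984375), (355.8730773925781, 294.8005065917969), 6.83819055557251)
[[ 0.6996  0.1577  0.07  ]
 [ 0.7331 -0.1295  0.07  ]
 [ 0.5235 -0.1541  0.078 ]
 [ 0.4819  0.1277  0.078 ]
 [ 0.4731  0.035   0.08  ]
 [ 0.4845 -0.0628  0.08  ]]
6.659480719140432
8.40464151792109
```

```bash
python3 - <<'E'
from h import *
P=np.load("c1.npz")['t']
sub=np.zeros(P.shape[:2],bool);sub[105:215,215:355]=1
m=sub&(P[...,2]>0.05)&(P[...,2]<.1)
n,l,st,ce=cv2.connectedComponentsWithStats((m*255).astype('uint8'));i=1+st[1:,4].argmax();m=l==i
q=P[m]
r=cv2.minAreaRect((q[:,:2]*1000).astype('float32'));print(r)
y=np.deg2rad(r[2] if r[2]<45 else r[2]-90);R=np.array([[np.cos(y),np.sin(y)],[-np.sin(y),np.cos(y)]])
w=q[:,:2]@R.T;print(w.min(0),w.max(0))
A=np.c_[w[:,0],np.ones(len(w))];k=np.ones(len(w),bool)
for _ in range(4):
    co,*_=np.linalg.lstsq(A[k],q[k,2],rcond=None);e=q[:,2]-A@co;k=abs(e)<.006
xf=w[:,0].max();print("slope",co,"z hinge,lip",co@[xf,1],co@[xf-.245,1])
E
```

```text
((603.7059936523438, 3.7123260498046875), (255.30218505859375, 294.32757568359375), 6.943907260894775)
[ 0.47207552 -0.21646527] [0.72737773 0.0778623 ]
slope [-0.05582872  0.10446191] z hinge,lip 0.06385334385433547 0.0775313792371029
```

>>> jog_arm(
  increments=[
    {"dx": 0.5, "dy": -1, "az": 0.344, "gripper": -1},
    {"dx": 0.5, "dy": -1, "az": 0.344, "gripper": -1},
    {"dx": 0.5, "dy": -1, "az": 0.344, "gripper": -1},
    {"dx": 0.5, "dy": -1, "az": 0.344, "gripper": -1},
    {"dx": 0.5, "dy": -1, "az": 0.344, "gripper": -1},
  ],
)

```text
$.increments[0]: bad value
```

>>> jog_arm(
  increments=[
    {"dx": 0.5, "dy": -1, "gripper": -1},
    {"dx": 0.5, "dy": -1, "gripper": -1},
    {"dx": 0.5, "dy": -1, "gripper": -1},
  ],
)

```text
$.increments[0]: bad value
```

>>> jog_arm(
  increments=[
    {"dx": 0.5, "dy": -1, "gripper": -1},
    {"dx": 0.5, "dy": -1, "gripper": -1},
    {"dx": 0.5, "dy": -1, "gripper": -1},
  ],
)

```text
$.increments[0]: bad value
```

>>> jog_arm(
  increments=[
    {"dy": -0.56, "dz": -0.4, "ax": 0.0376, "ay": -0.309, "gripper": -1},
    {"dy": -0.56, "dz": -0.4, "ax": 0.0376, "ay": -0.309, "gripper": -1},
    {"dy": -0.56, "dz": -0.4, "ax": 0.0376, "ay": -0.309, "gripper": -1},
    {"dy": -0.56, "dz": -0.4, "ax": 0.0376, "ay": -0.309, "gripper": -1},
    {"dy": -0.56, "dz": -0.4, "ax": 0.0376, "ay": -0.309, "gripper": -1},
  ],
)

```text
$.increments[0]: bad value
```

>>> jog_arm(
  increments=[
    {"dx": 0.5, "dy": -1, "dz": 0, "ax": 0, "ay": 0, "az": 0.344, "gripper": -1},
    {"dx": 0.5, "dy": -1, "dz": 0, "ax": 0, "ay": 0, "az": 0.344, "gripper": -1},
    {"dx": 0.5, "dy": -1, "dz": 0, "ax": 0, "ay": 0, "az": 0.344, "gripper": -1},
    {"dx": 0.5, "dy": -1, "dz": 0, "ax": 0, "ay": 0, "az": 0.344, "gripper": -1},
  ],
)

```text
time: 0.6
eef_pos: [0.3361, 0.4934, 0.256]
tcp_rot: [-0.061, 0.998, -0.001, -0.0]
contact_force: [-0.1, 0.6, 0.1]
opening: 0.331
finger_force: 0.0
```

>>> jog_arm(
  increments=[
    {"dx": 0.5, "dy": -1, "dz": 0, "ax": 0, "ay": 0, "az": 0, "gripper": -1},
    {"dx": 0.5, "dy": -1, "dz": 0, "ax": 0, "ay": 0, "az": 0, "gripper": -1},
    {"dx": 0.5, "dy": -1, "dz": 0, "ax": 0, "ay": 0, "az": 0, "gripper": -1},
  ],
)

```text
time: 0.9
eef_pos: [0.3951, 0.3745, 0.2561]
tcp_rot: [-0.06, 0.998, -0.0, -0.0]
contact_force: [0.6, 0.5, -0.5]
opening: -0.005
finger_force: 0.0
```

>>> jog_arm(
  increments=[
    {"dx": 0.5, "dy": -1, "dz": 0, "ax": 0, "ay": 0, "az": 0, "gripper": -1},
    {"dx": 0.5, "dy": -1, "dz": 0, "ax": 0, "ay": 0, "az": 0, "gripper": -1},
    {"dx": 0.5, "dy": -1, "dz": 0, "ax": 0, "ay": 0, "az": 0, "gripper": -1},
  ],
)

```text
time: 1.2
eef_pos: [0.4553, 0.2542, 0.2563]
tcp_rot: [-0.06, 0.998, -0.0, 0.0]
contact_force: [-0.7, 0.3, 0.2]
opening: 0.003
finger_force: 0.0
```

>>> jog_arm(
  increments=[
    {"dx": 0, "dy": -1, "dz": 0, "ax": 0, "ay": 0, "az": 0, "gripper": -1},
    {"dx": 0, "dy": -1, "dz": 0, "ax": 0, "ay": 0, "az": 0, "gripper": -1},
    {"dx": 0, "dy": -1, "dz": 0, "ax": 0, "ay": 0, "az": 0, "gripper": -1},
  ],
)

```text
time: 1.5
eef_pos: [0.4542, 0.1335, 0.2561]
tcp_rot: [-0.059, 0.998, -0.001, -0.0]
contact_force: [-0.2, 0.2, 0.0]
opening: -0.002
finger_force: 0.0
```

>>> jog_arm(
  increments=[
    {"dx": 0, "dy": -0.56, "dz": -0.4, "ax": 0.0376, "ay": -0.309, "az": 0, "gripper": -1},
    {"dx": 0, "dy": -0.56, "dz": -0.4, "ax": 0.0376, "ay": -0.309, "az": 0, "gripper": -1},
    {"dx": 0, "dy": -0.56, "dz": -0.4, "ax": 0.0376, "ay": -0.309, "az": 0, "gripper": -1},
    {"dx": 0, "dy": -0.56, "dz": -0.4, "ax": 0.0376, "ay": -0.309, "az": 0, "gripper": -1},
    {"dx": 0, "dy": -0.56, "dz": -0.4, "ax": 0.0376, "ay": -0.309, "az": 0, "gripper": -1},
  ],
)

```text
time: 2.0
eef_pos: [0.453, 0.0692, 0.2071]
tcp_rot: [-0.058, 0.969, 0.015, 0.241]
contact_force: [-0.1, 0.0, -0.3]
opening: -0.001
finger_force: 0.0
```

>>> jog_arm(
  increments=[
    {"dx": -0.05, "dy": 0, "dz": -0.4, "ax": 0, "ay": 0, "az": 0, "gripper": -1},
    {"dx": -0.05, "dy": 0, "dz": -0.8, "ax": 0, "ay": 0, "az": 0, "gripper": -1},
    {"dx": -0.05, "dy": 0, "dz": -1, "ax": 0, "ay": 0, "az": 0, "gripper": -1},
    {"dx": -0.05, "dy": 0, "dz": -1, "ax": 0, "ay": 0, "az": 0, "gripper": -1},
  ],
)

```text
time: 2.4
eef_pos: [0.4459, 0.0701, 0.0843]
tcp_rot: [-0.059, 0.97, 0.016, 0.237]
contact_force: [-0.8, 0.3, -0.3]
opening: 0.002
finger_force: 0.0
```

>>> jog_arm(
  increments=[
    {"dx": 0, "dy": 0, "dz": -0.07, "ax": 0, "ay": 0, "az": 0, "gripper": -1},
    {"dx": 0.02, "dy": -0.18, "dz": -0.07, "ax": 0, "ay": 0, "az": 0, "gripper": -1},
    {"dx": 0.045, "dy": -0.36, "dz": -0.07, "ax": 0, "ay": 0, "az": 0, "gripper": -1},
    {"dx": 0.065, "dy": -0.54, "dz": -0.07, "ax": 0, "ay": 0, "az": 0, "gripper": -1},
    {"dx": 0.085, "dy": -0.7, "dz": -0.07, "ax": 0, "ay": 0, "az": 0, "gripper": -1},
    {"dx": 0.085, "dy": -0.7, "dz": -0.07, "ax": 0, "ay": 0, "az": 0, "gripper": -1},
  ],
)

```text
time: 3.0
eef_pos: [0.4612, -0.0169, 0.0826]
tcp_rot: [-0.058, 0.968, 0.013, 0.244]
contact_force: [-0.4, 0.6, 0.5]
opening: 0.0
finger_force: 0.0
```

```bash
python3 - <<'E'
from h import *
s=cam("scene");t=cam("top")
a=cv2.resize(s["frame"][170:310,210:370],None,fx=2.5,fy=2.5,interpolation=2);b=cv2.resize(t["frame"][95:235,215:375],None,fx=2.5,fy=2.5,interpolation=2)
cv2.imwrite("pics/l1.png",np.hstack([a,b]));print(get_state()['eef_pos'],get_state()['contact_force'])
E
```

```text
[ 0.45996729 -0.01499845  0.08155978] [ 0.53524664  0.75678123 -0.54910066]
```

View pics/l1.png

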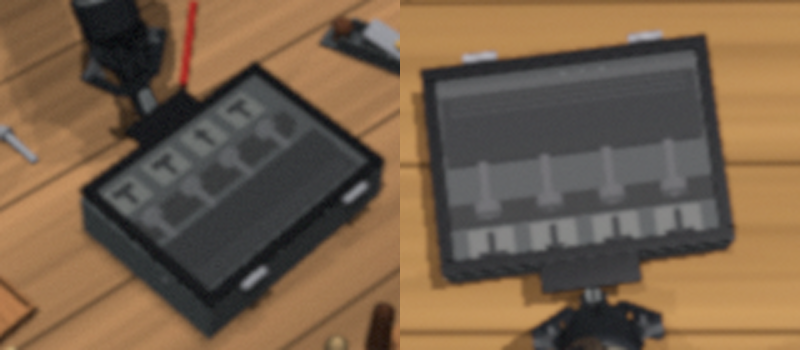

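The crop shows the closed fingertip at the middle of the lip, top view crop (595,295), with no contact yet. The pointed tile is third from the left in the scene crop at (205,133). Now I lift.

>>> jog_arm(
  increments=[
    {"dx": 0.04, "dy": 0.005, "dz": -0.02, "ax": 0, "ay": 0, "az": 0, "gripper": -1},
    {"dx": 0.045, "dy": 0.005, "dz": 0.05, "ax": 0, "ay": 0, "az": 0, "gripper": -1},
    {"dx": 0.045, "dy": 0.005, "dz": 0.11, "ax": 0, "ay": 0, "az": 0, "gripper": -1},
    {"dx": 0.055, "dy": 0.007, "dz": 0.19, "ax": 0, "ay": 0, "az": 0, "gripper": -1},
    {"dx": 0.07, "dy": 0.01, "dz": 0.27, "ax": 0, "ay": 0, "az": 0, "gripper": -1},
    {"dx": 0.085, "dy": 0.01, "dz": 0.35, "ax": 0, "ay": 0, "az": 0, "gripper": -1},
    {"dx": 0.105, "dy": 0.012, "dz": 0.43, "ax": 0, "ay": 0, "az": 0, "gripper": -1},
  ],
)

```text
time: 3.8
eef_pos: [0.4698, -0.012, 0.1312]
tcp_rot: [-0.06, 0.969, 0.016, 0.24]
contact_force: [-5.8, 1.3, -2.7]
opening: 0.001
finger_force: 2.7
```

```bash
cat > lid.py <<'E'
from h import *
def lid():
    P=pts(cam("top"));s=get_state();y=np.deg2rad(6.94)
    w=P[...,0]*np.cos(y)+P[...,1]*np.sin(y);v=-P[...,0]*np.sin(y)+P[...,1]*np.cos(y);z=P[...,2]
    m=(((v>.055)&(v<.075))|((v>-.215)&(v<-.195)))&(z>.055)&(z<.4)&(w>.4)&(w<.85)
    c=np.stack([w[m],z[m]],1);d=(c-[.7165,.066]);k=np.hypot(*d.T)>.1
    print("lid",np.median(np.arctan2(d[k,1],-d[k,0])),k.sum())
    e=s['eef_pos'];print("tcp w",e[0]*np.cos(y)+e[1]*np.sin(y),-e[0]*np.sin(y)+e[1]*np.cos(y),e[2],"F",s['contact_force'].round(1))
lid()
E
python3 lid.py
```

```text
lid 0.2647560131547646 760
tcp w 0.46565572669789707 -0.06873702315254011 0.1328733098321965 F [-10.8   2.1   2.5]
```

>>> jog_arm(
  increments=[
    {"dx": 0.035, "dy": 0.004, "dz": 0.11, "ax": 0, "ay": 0, "az": 0, "gripper": -1},
    {"dx": 0.075, "dy": 0.01, "dz": 0.23, "ax": 0, "ay": 0, "az": 0, "gripper": -1},
    {"dx": 0.14, "dy": 0.017, "dz": 0.37, "ax": 0, "ay": 0, "az": 0, "gripper": -1},
    {"dx": 0.21, "dy": 0.025, "dz": 0.5, "ax": 0, "ay": 0, "az": 0, "gripper": -1},
    {"dx": 0.3, "dy": 0.036, "dz": 0.63, "ax": 0, "ay": 0, "az": 0, "gripper": -1},
    {"dx": 0.39, "dy": 0.047, "dz": 0.75, "ax": 0, "ay": 0, "az": 0, "gripper": -1},
    {"dx": 0.49, "dy": 0.06, "dz": 0.865, "ax": 0, "ay": 0, "az": 0, "gripper": -1},
    {"dx": 0.6, "dy": 0.073, "dz": 0.97, "ax": 0, "ay": 0, "az": 0, "gripper": -1},
  ],
)

```text
time: 4.65
eef_pos: [0.5437, -0.0038, 0.2503]
tcp_rot: [-0.059, 0.968, 0.015, 0.242]
contact_force: [-2.9, 0.8, -0.6]
opening: -0.002
finger_force: 1.6
```

```bash
python3 lid.py
```

```text
lid 0.8571514387788203 595
tcp w 0.5419373910930735 -0.07030251068301177 0.25366819804643653 F [-0.7  0.   1.3]
```

>>> jog_arm(
  increments=[
    {"dx": 0.12, "dy": 0.015, "dz": 0.08, "ax": 0, "ay": 0, "az": 0, "gripper": -1},
    {"dx": 0.24, "dy": 0.03, "dz": 0.16, "ax": 0, "ay": 0, "az": 0, "gripper": -1},
    {"dx": 0.33, "dy": 0.04, "dz": 0.21, "ax": 0, "ay": 0, "az": 0, "gripper": -1},
    {"dx": 0.42, "dy": 0.05, "dz": 0.26, "ax": 0, "ay": 0, "az": 0, "gripper": -1},
    {"dx": 0.57, "dy": 0.07, "dz": 0.26, "ax": 0, "ay": 0, "az": 0, "gripper": -1},
    {"dx": 0.72, "dy": 0.088, "dz": 0.26, "ax": 0, "ay": 0, "az": 0, "gripper": -1},
    {"dx": 0.86, "dy": 0.105, "dz": 0.26, "ax": 0, "ay": 0, "az": 0, "gripper": -1},
    {"dx": 0.99, "dy": 0.12, "dz": 0.26, "ax": 0, "ay": 0, "az": 0, "gripper": -1},
  ],
)

```text
time: 5.5
eef_pos: [0.6632, 0.01, 0.2799]
tcp_rot: [-0.059, 0.968, 0.014, 0.242]
contact_force: [-2.7, 0.0, 1.0]
opening: -0.001
finger_force: 1.2
```

```bash
python3 lid.py
```

```text
lid 1.38089373588551 303
tcp w 0.6612488402593202 -0.07046337172593077 0.28023130635868754 F [ 0.7  0.1 -0.3]
```

>>> jog_arm(
  increments=[
    {"dx": 0.13, "dy": 0.016, "dz": 0, "ax": 0, "ay": 0, "az": 0, "gripper": -1},
    {"dx": 0.27, "dy": 0.033, "dz": 0, "ax": 0, "ay": 0, "az": 0, "gripper": -1},
    {"dx": 0.4, "dy": 0.05, "dz": 0, "ax": 0, "ay": 0, "az": 0, "gripper": -1},
    {"dx": 0.53, "dy": 0.065, "dz": 0, "ax": 0, "ay": 0, "az": 0, "gripper": -1},
    {"dx": 0.66, "dy": 0.08, "dz": 0, "ax": 0, "ay": 0, "az": 0, "gripper": -1},
    {"dx": 0.76, "dy": 0.093, "dz": 0, "ax": 0, "ay": 0, "az": 0, "gripper": -1},
    {"dx": 0.83, "dy": 0.102, "dz": 0, "ax": 0, "ay": 0, "az": 0, "gripper": -1},
  ],
)

```text
time: 6.25
eef_pos: [0.762, 0.0223, 0.2785]
tcp_rot: [-0.059, 0.969, 0.015, 0.241]
contact_force: [-1.6, -1.0, -0.5]
opening: -0.001
finger_force: 0.8
```

```bash
python3 lid.py
```

```text
lid 1.876174974879481 721
tcp w 0.7599530355559714 -0.07004136158543167 0.278850906294413 F [ 0.9 -1.9 -0. ]
```

>>> jog_arm(
  increments=[
    {"dx": 0.04, "dy": 0.005, "dz": 0, "ax": 0, "ay": 0, "az": 0, "gripper": -1},
    {"dx": 0.07, "dy": 0.008, "dz": 0, "ax": 0, "ay": 0, "az": 0, "gripper": -1},
    {"dx": 0.09, "dy": 0.011, "dz": 0, "ax": 0, "ay": 0, "az": 0, "gripper": -1},
  ],
)

```text
time: 6.6
eef_pos: [0.7725, 0.0236, 0.2792]
tcp_rot: [-0.059, 0.968, 0.015, 0.242]
contact_force: [-1.9, -0.6, 1.2]
opening: -0.001
finger_force: 0.7
```

>>> jog_arm(
  increments=[
    {"dx": 0.02, "dy": 0.002, "dz": 0, "ax": 0, "ay": 0, "az": 0, "gripper": -1},
    {"dx": 0.03, "dy": 0.004, "dz": 0, "ax": 0, "ay": 0, "az": 0, "gripper": -1},
  ],
)

```text
time: 6.8
eef_pos: [0.7761, 0.0241, 0.2792]
tcp_rot: [-0.059, 0.968, 0.015, 0.242]
contact_force: [-0.9, 0.1, -0.3]
opening: 0.001
finger_force: 0.7
```

```bash
python3 lid.py
```

```text
lid 1.9404272217375498 749
tcp w 0.7734748088810385 -0.06987037918237632 0.27924804285896515 F [-1.   0.9 -0.2]
```

>>> jog_arm(
  increments=[
    {"dx": -0.3, "dy": -0.04, "dz": 0, "ax": 0, "ay": 0, "az": 0, "gripper": -1},
    {"dx": -0.7, "dy": -0.2, "dz": 0, "ax": -0.0376, "ay": 0.309, "az": 0, "gripper": -1},
    {"dx": -0.9, "dy": -0.5, "dz": 0, "ax": -0.0376, "ay": 0.309, "az": 0, "gripper": -1},
    {"dx": -0.9, "dy": -0.8, "dz": 0, "ax": -0.0376, "ay": 0.309, "az": 0, "gripper": -1},
    {"dx": -0.9, "dy": -1, "dz": 0, "ax": -0.0376, "ay": 0.309, "az": 0, "gripper": -1},
  ],
)

```text
time: 7.35
eef_pos: [0.6694, -0.098, 0.2809]
tcp_rot: [-0.06, 0.998, -0.001, 0.001]
contact_force: [-0.3, 0.6, -0.1]
opening: 0.004
finger_force: 0.0
```

>>> jog_arm(
  increments=[
    {"dx": -0.3, "dy": -0.5, "dz": 0, "ax": 0, "ay": 0, "az": 0, "gripper": -1},
    {"dx": -0.5, "dy": -1, "dz": 0, "ax": 0, "ay": 0, "az": 0, "gripper": -1},
    {"dx": -0.5, "dy": -1, "dz": 0, "ax": 0, "ay": 0, "az": 0, "gripper": -1},
  ],
)

```text
time: 7.65
eef_pos: [0.6076, -0.2185, 0.2798]
tcp_rot: [-0.06, 0.998, -0.001, 0.001]
contact_force: [0.0, 1.0, 1.0]
opening: -0.0
finger_force: 0.0
```

```bash
python3 - <<'E'
from h import *
s=cam("scene");t=cam("top")
a=cv2.resize(s["frame"][165:305,220:380],None,fx=2.5,fy=2.5,interpolation=2);b=cv2.resize(t["frame"][85:225,205:365],None,fx=2.5,fy=2.5,interpolation=2)
cv2.imwrite("pics/o1.png",np.hstack([a,b]))
y=np.deg2rad(6.94);P=pts(t)
w=P[...,0]*np.cos(y)+P[...,1]*np.sin(y);v=-P[...,0]*np.sin(y)+P[...,1]*np.cos(y);z=P[...,2]
# z profile along w at lines through case
for vv in(-.0695,-.0375,.0265+.0):
    print(vv,[(round(x,3),round(float(np.median(z[(abs(w-x)<.002)&(abs(v-vv)<.008)])),3)) for x in np.arange(.49,.74,.006)])
E
python3 lid.py
```

```text
-0.0695 [(np.float64(0.49), -0.001), (np.float64(0.496), -0.0), (np.float64(0.502), 0.032), (np.float64(0.508), 0.046), (np.float64(0.514), 0.044), (np.float64(0.52), 0.044), (np.float64(0.526), 0.044), (np.float64(0.532), 0.043), (np.float64(0.538), 0.043), (np.float64(0.544), 0.043), (np.float64(0.55), 0.043), (np.float64(0.556), 0.025), (np.float64(0.562), 0.031), (np.float64(0.568), 0.031), (np.float64(0.574), 0.031), (np.float64(0.58), 0.031), (np.float64(0.586), 0.003), (np.float64(0.592), 0.005), (np.float64(0.598), 0.003), (np.float64(0.604), 0.003), (np.float64(0.61), 0.005), (np.float64(0.616), 0.041), (np.float64(0.622), 0.056), (np.float64(0.628), 0.055), (np.float64(0.634), 0.056), (np.float64(0.64), 0.056), (np.float64(0.646), 0.056), (np.float64(0.652), 0.056), (np.float64(0.658), 0.05), (np.float64(0.664), 0.05), (np.float64(0.67), 0.051), (np.float64(0.676), 0.05), (np.float64(0.682), 0.05), (np.float64(0.688), 0.051), (np.float64(0.694), nan), (np.float64(0.7), 0.007), (np.float64(0.706), 0.003), (np.float64(0.712), 0.028), (np.float64(0.718), 0.066), (np.float64(0.
[... 1819 characters left out ...]
0.045), (np.float64(0.616), 0.049), (np.float64(0.622), 0.055), (np.float64(0.628), 0.057), (np.float64(0.634), 0.056), (np.float64(0.64), 0.057), (np.float64(0.646), 0.057), (np.float64(0.652), 0.056), (np.float64(0.658), 0.051), (np.float64(0.664), 0.05), (np.float64(0.67), 0.049), (np.float64(0.676), 0.05), (np.float64(0.682), 0.051), (np.float64(0.688), 0.049), (np.float64(0.694), nan), (np.float64(0.7), 0.006), (np.float64(0.706), 0.003), (np.float64(0.712), 0.03), (np.float64(0.718), 0.066), (np.float64(0.724), 0.079), (np.float64(0.73), 0.097), (np.float64(0.736), 0.113)]
lid 1.9419753705370646 778
tcp w 0.5770313635905078 -0.289938412044899 0.27988162793058724 F [-0.4  0.2 -0.3]
  return _methods._mean(a, axis=axis, dtype=dtype,
  ret = ret.dtype.type(ret / rcount)
```

View pics/o1.png

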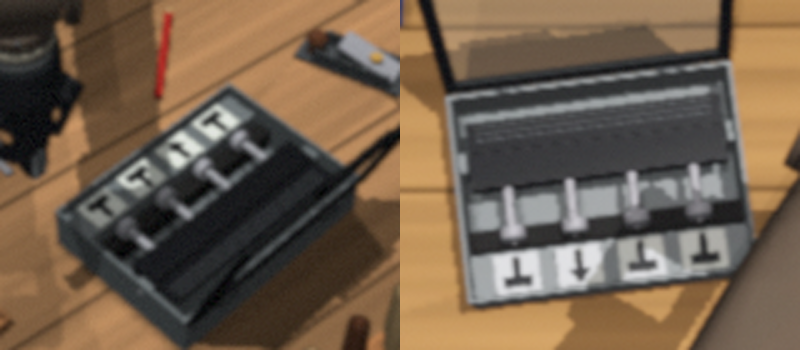

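The top crop shows the lid open and tiles at (517,275) square, (580,265) pointed, (642,257) square and (705,250) square. The misplaced bit is therefore the second from the left, in hole 2. The depth profile confirms the rail axis at w=0.6465, with the tail plate spanning 0.655 to 0.689. Next I press the tail.

>>> jog_arm(
  increments=[
    {"dx": 0.1, "dy": 0.4, "dz": 0, "ax": 0, "ay": 0, "az": 0, "gripper": -1},
    {"dx": 0.3, "dy": 0.8, "dz": 0, "ax": 0, "ay": 0, "az": 0, "gripper": -1},
    {"dx": 0.3, "dy": 1, "dz": 0, "ax": 0, "ay": 0, "az": 0, "gripper": -1},
  ],
)

```text
time: 8.1
eef_pos: [0.646, -0.092, 0.2797]
tcp_rot: [-0.062, 0.998, 0.0, 0.002]
contact_force: [0.1, -0.6, 0.2]
opening: 0.0
finger_force: 0.0
```

>>> jog_arm(
  increments=[
    {"dx": 0.32, "dy": 0.4, "dz": 0, "ax": 0, "ay": 0, "az": 0, "gripper": -1},
    {"dx": 0.32, "dy": 0.8, "dz": -0.2, "ax": 0, "ay": 0, "az": 0, "gripper": -1},
    {"dx": 0.32, "dy": 0.93, "dz": -0.6, "ax": 0, "ay": 0, "az": 0, "gripper": -1},
    {"dx": 0.32, "dy": 0.93, "dz": -1, "ax": 0, "ay": 0, "az": 0, "gripper": -1},
    {"dx": 0.32, "dy": 0.93, "dz": -1, "ax": 0, "ay": 0, "az": 0, "gripper": -1},
  ],
)

```text
time: 8.6
eef_pos: [0.6782, 0.0192, 0.1511]
tcp_rot: [-0.062, 0.998, 0.001, -0.006]
contact_force: [-0.1, 0.6, -1.1]
opening: 0.0
finger_force: 0.0
```

>>> jog_arm(
  increments=[
    {"dx": 0, "dy": 0, "dz": -0.3, "ax": 0, "ay": 0, "az": 0, "gripper": -1},
    {"dx": 0, "dy": 0, "dz": -0.55, "ax": 0, "ay": 0, "az": 0, "gripper": -1},
    {"dx": 0, "dy": 0, "dz": -0.6, "ax": 0, "ay": 0, "az": 0, "gripper": -1},
    {"dx": 0, "dy": 0, "dz": -0.6, "ax": 0, "ay": 0, "az": 0, "gripper": -1},
  ],
)

```text
time: 9.0
eef_pos: [0.6828, 0.0157, 0.0877]
tcp_rot: [-0.061, 0.998, 0.0, -0.0]
contact_force: [0.7, -0.0, 0.6]
opening: -0.003
finger_force: 0.0
```

```bash
python3 lid.py
```

```text
lid 1.9411444636413888 757
tcp w 0.6806579223138778 -0.06719276762896793 0.08926466368253404 F [-0.7  1.3  0.7]
```

>>> jog_arm(
  increments=[
    {"dx": 0, "dy": 0, "dz": -0.05, "ax": 0, "ay": 0, "az": 0, "gripper": -1},
    {"dx": 0, "dy": 0, "dz": -0.08, "ax": 0, "ay": 0, "az": 0, "gripper": -1},
    {"dx": 0, "dy": 0, "dz": -0.1, "ax": 0, "ay": 0, "az": 0, "gripper": -1},
    {"dx": 0, "dy": 0, "dz": -0.12, "ax": 0, "ay": 0, "az": 0, "gripper": -1},
    {"dx": 0, "dy": 0, "dz": -0.14, "ax": 0, "ay": 0, "az": 0, "gripper": -1},
    {"dx": 0, "dy": 0, "dz": -0.16, "ax": 0, "ay": 0, "az": 0, "gripper": -1},
    {"dx": 0, "dy": 0, "dz": -0.18, "ax": 0, "ay": 0, "az": 0, "gripper": -1},
  ],
)

```text
time: 9.75
eef_pos: [0.6836, 0.0156, 0.0691]
tcp_rot: [-0.061, 0.998, -0.0, 0.001]
contact_force: [-4.8, 0.6, 13.0]
opening: -0.0
finger_force: 5.3
```

>>> jog_arm(
  increments=[
    {"dx": 0, "dy": 0, "dz": -0.02, "ax": 0, "ay": 0, "az": 0, "gripper": -1},
    {"dx": 0, "dy": 0, "dz": -0.04, "ax": 0, "ay": 0, "az": 0, "gripper": -1},
    {"dx": 0, "dy": 0, "dz": -0.06, "ax": 0, "ay": 0, "az": 0, "gripper": -1},
    {"dx": 0, "dy": 0, "dz": -0.08, "ax": 0, "ay": 0, "az": 0, "gripper": -1},
    {"dx": 0, "dy": 0, "dz": -0.095, "ax": 0, "ay": 0, "az": 0, "gripper": -1},
  ],
)

```text
time: 10.25
eef_pos: [0.6853, 0.0154, 0.0584]
tcp_rot: [-0.061, 0.998, -0.001, 0.003]
contact_force: [-0.2, 0.9, 10.6]
opening: 0.004
finger_force: 4.1
```

```bash
python3 lid.py
```

```text
lid 1.9413825313741262 760
tcp w 0.6819716611218336 -0.06745407594922295 0.057938869676445175 F [-0.  -0.1  9.3]
```

>>> jog_arm(
  increments=[
    {"dx": 0, "dy": 0, "dz": -0.012, "ax": 0, "ay": 0, "az": 0, "gripper": -1},
    {"dx": 0, "dy": 0, "dz": -0.024, "ax": 0, "ay": 0, "az": 0, "gripper": -1},
    {"dx": 0, "dy": 0, "dz": -0.036, "ax": 0, "ay": 0, "az": 0, "gripper": -1},
  ],
)

```text
time: 10.6
eef_pos: [0.6857, 0.0154, 0.0541]
tcp_rot: [-0.061, 0.998, -0.001, 0.004]
contact_force: [0.2, 0.2, 9.2]
opening: -0.001
finger_force: 3.8
```

>>> jog_arm(
  increments=[
    {"dx": 0, "dy": 0, "dz": -0.01, "ax": 0, "ay": 0, "az": 0, "gripper": -1},
    {"dx": 0, "dy": 0, "dz": -0.02, "ax": 0, "ay": 0, "az": 0, "gripper": -1},
  ],
)

```text
time: 10.8
eef_pos: [0.6858, 0.0154, 0.0516]
tcp_rot: [-0.061, 0.998, -0.001, 0.004]
contact_force: [0.6, -0.1, 9.1]
opening: -0.002
finger_force: 3.6
```

>>> jog_arm(
  increments=[
    {"dx": 0, "dy": 0, "dz": -0.008, "ax": 0, "ay": 0, "az": 0, "gripper": -1},
    {"dx": 0, "dy": 0, "dz": -0.016, "ax": 0, "ay": 0, "az": 0, "gripper": -1},
  ],
)

```text
time: 11.0
eef_pos: [0.6859, 0.0154, 0.0496]
tcp_rot: [-0.061, 0.998, -0.001, 0.004]
contact_force: [1.6, 0.3, 8.7]
opening: 0.004
finger_force: 3.4
```

>>> jog_arm(
  increments=[
    {"dx": 0, "dy": 0, "dz": -0.008, "ax": 0, "ay": 0, "az": 0, "gripper": -1},
    {"dx": 0, "dy": 0, "dz": -0.016, "ax": 0, "ay": 0, "az": 0, "gripper": -1},
  ],
)

```text
time: 11.2
eef_pos: [0.686, 0.0154, 0.0476]
tcp_rot: [-0.061, 0.998, -0.001, 0.004]
contact_force: [1.5, 0.8, 7.6]
opening: 0.002
finger_force: 3.3
```

>>> jog_arm(
  increments=[
    {"dx": 0, "dy": 0, "dz": -0.006, "ax": 0, "ay": 0, "az": 0, "gripper": -1},
    {"dx": 0, "dy": 0, "dz": -0.012, "ax": 0, "ay": 0, "az": 0, "gripper": -1},
  ],
)

```text
time: 11.4
eef_pos: [0.6865, 0.0154, 0.0467]
tcp_rot: [-0.061, 0.998, -0.001, 0.005]
contact_force: [2.3, 1.0, 10.6]
opening: 0.001
finger_force: 4.0
```

>>> jog_arm(
  increments=[
    {"dx": 0, "dy": 0, "dz": -0.006, "ax": 0, "ay": 0, "az": 0, "gripper": -1},
    {"dx": 0, "dy": 0, "dz": -0.006, "ax": 0, "ay": 0, "az": 0, "gripper": -1},
  ],
)

```text
time: 11.6
eef_pos: [0.6868, 0.0154, 0.0463]
tcp_rot: [-0.061, 0.998, -0.001, 0.005]
contact_force: [3.0, 0.6, 9.0]
opening: 0.0
finger_force: 3.9
```

>>> jog_arm(
  increments=[
    {"dx": -0.01, "dy": 0, "dz": -0.008, "ax": 0, "ay": 0, "az": 0, "gripper": -1},
    {"dx": -0.01, "dy": 0, "dz": -0.016, "ax": 0, "ay": 0, "az": 0, "gripper": -1},
  ],
)

```text
time: 11.8
eef_pos: [0.6869, 0.0154, 0.0459]
tcp_rot: [-0.061, 0.998, -0.001, 0.007]
contact_force: [3.0, 0.6, 13.5]
opening: 0.002
finger_force: 5.6
```

>>> jog_arm(
  increments=[
    {"dx": -0.01, "dy": 0, "dz": -0.01, "ax": 0, "ay": 0, "az": 0, "gripper": -1},
    {"dx": -0.01, "dy": 0, "dz": -0.01, "ax": 0, "ay": 0, "az": 0, "gripper": -1},
  ],
)

```text
time: 12.0
eef_pos: [0.6868, 0.0154, 0.0457]
tcp_rot: [-0.061, 0.998, -0.001, 0.009]
contact_force: [3.7, 1.7, 13.4]
opening: -0.003
finger_force: 6.1
```

```bash
cat > bits.py <<'E'
from h import *
import sys
P=pts(cam("top"));Q=pts(cam("scene"));y=np.deg2rad(6.94)
def W(P):return P[...,0]*np.cos(y)+P[...,1]*np.sin(y),-P[...,0]*np.sin(y)+P[...,1]*np.cos(y),P[...,2]
for nm,(w,v,z) in(("top",W(P)),("scene",W(Q))):
    for vv in(.0265,-.0375,-.1015,-.1655):
        m=(abs(v-vv)<.02)&(w>.555)&(w<.645)&(z>.074)&(z<.14)
        if m.sum()>5:print(nm,vv,m.sum(),"c",w[m].mean().round(4),v[m].mean().round(4),z[m].mean().round(4),"w",w[m].min().round(3),w[m].max().round(3),"v",v[m].min().round(3),v[m].max().round(3),"zmax",z[m].max().round(3))
    # bar front face: front face mouth tilt from bar top
    for vv in(-.005,-.1335,.055):
        m=(abs(v-vv)<.012)&(w>.59)&(w<.66)&(z>.03)&(z<.1)
        if m.sum()>8:
            p=np.polyfit(w[m],z[m],1);print(nm,"bar",vv,m.sum(),np.degrees(np.arctan(p[0])).round(1))
E
python3 bits.py; python3 lid.py
```

```text
top -0.1015 129 c 0.5955 -0.1019 0.1027 w 0.577 0.64 v -0.119 -0.088 zmax 0.119
top -0.1655 147 c 0.5993 -0.1656 0.0997 w 0.579 0.638 v -0.185 -0.152 zmax 0.116
top bar -0.1335 132 -22.1
top bar 0.055 81 -33.0
scene -0.0375 43 c 0.597 -0.0469 0.1033 w 0.577 0.61 v -0.056 -0.037 zmax 0.114
scene -0.1015 114 c 0.6099 -0.1051 0.0952 w 0.582 0.644 v -0.12 -0.082 zmax 0.119
scene -0.1655 123 c 0.6097 -0.1693 0.0956 w 0.582 0.645 v -0.183 -0.146 zmax 0.118
scene bar -0.1335 115 -31.9
scene bar 0.055 66 -51.8
lid 1.9417086470643987 768
tcp w 0.6836797695039424 -0.06774789780615385 0.04572986859677108 F [ 3.2  2.3 13.8]
```

>>> jog_arm(
  increments=[
    {"dx": 0, "dy": 0, "dz": 0.2, "ax": 0, "ay": 0, "az": 0, "gripper": -1},
    {"dx": 0, "dy": 0, "dz": 0.5, "ax": 0, "ay": 0, "az": 0, "gripper": -1},
    {"dx": 0, "dy": 0, "dz": 0.9, "ax": 0, "ay": 0, "az": 0, "gripper": -1},
    {"dx": 0, "dy": 0, "dz": 1, "ax": 0, "ay": 0, "az": 0, "gripper": -1},
  ],
)

```text
time: 12.55
eef_pos: [0.6833, 0.0154, 0.1655]
tcp_rot: [-0.061, 0.998, -0.001, 0.006]
contact_force: [0.6, 0.2, 1.3]
opening: 0.002
finger_force: 0.0
```

>>> jog_arm(
  increments=[
    {"dx": -0.1, "dy": -0.1, "dz": 0.4, "ax": 0, "ay": 0, "az": 0, "gripper": 0},
    {"dx": -0.5, "dy": -0.5, "dz": 0.7, "ax": 0, "ay": 0, "az": 0, "gripper": 0},
    {"dx": -0.9, "dy": -1, "dz": 0.9, "ax": 0, "ay": 0, "az": 0, "gripper": 0},
    {"dx": -0.9, "dy": -1, "dz": 0.9, "ax": 0, "ay": 0, "az": 0, "gripper": 0},
  ],
)

```text
time: 12.95
eef_pos: [0.5755, -0.0996, 0.2643]
tcp_rot: [-0.061, 0.998, -0.0, 0.0]
contact_force: [-0.4, -1.0, 0.7]
opening: 0.499
finger_force: 0.0
```

>>> jog_arm(
  increments=[
    {"dx": 0, "dy": -0.4, "dz": 0, "ax": 0, "ay": 0, "az": 0, "gripper": 0},
    {"dx": 0, "dy": -0.8, "dz": 0, "ax": 0, "ay": 0, "az": 0, "gripper": 0},
    {"dx": 0, "dy": -0.9, "dz": 0, "ax": 0, "ay": 0, "az": 0, "gripper": 0},
  ],
)

```text
time: 13.25
eef_pos: [0.5758, -0.2111, 0.2635]
tcp_rot: [-0.059, 0.998, -0.001, 0.0]
contact_force: [0.5, 0.2, -0.4]
opening: 0.495
finger_force: 0.0
```

```bash
python3 bits.py; python3 lid.py; python3 - <<'E'
from h import *
s=cam("scene");t=cam("top")
a=cv2.resize(s["frame"][165:305,220:380],None,fx=2.5,fy=2.5,interpolation=2);b=cv2.resize(t["frame"][85:225,205:365],None,fx=2.5,fy=2.5,interpolation=2)
cv2.imwrite("pics/u1.png",np.hstack([a,b]));print(get_state()['opening'])
E
```

```text
top 0.0265 142 c 0.5987 0.0261 0.1 w 0.578 0.637 v 0.007 0.042 zmax 0.116
top -0.0375 141 c 0.5974 -0.037 0.1006 w 0.578 0.638 v -0.056 -0.018 zmax 0.116
top -0.1015 146 c 0.5995 -0.1012 0.0992 w 0.578 0.639 v -0.12 -0.082 zmax 0.116
top -0.1655 146 c 0.5998 -0.1651 0.099 w 0.579 0.637 v -0.185 -0.15 zmax 0.116
top bar -0.005 138 -22.1
top bar -0.1335 133 -20.4
top bar 0.055 116 -25.6
scene 0.0265 102 c 0.6083 0.0221 0.0959 w 0.577 0.641 v 0.007 0.046 zmax 0.117
scene -0.0375 115 c 0.6095 -0.0424 0.0952 w 0.576 0.64 v -0.057 -0.018 zmax 0.118
scene -0.1015 118 c 0.61 -0.1058 0.0945 w 0.582 0.644 v -0.121 -0.083 zmax 0.119
scene -0.1655 122 c 0.6094 -0.17 0.0957 w 0.581 0.644 v -0.185 -0.148 zmax 0.119
scene bar -0.005 99 -38.3
scene bar -0.1335 116 -37.3
scene bar 0.055 78 -33.0
lid 1.9409445625705328 813
tcp w 0.5470777044709062 -0.2751508594567996 0.26285581277048153 F [-0.   1.2  0.4]
0.5025637091595616
```

View pics/u1.png

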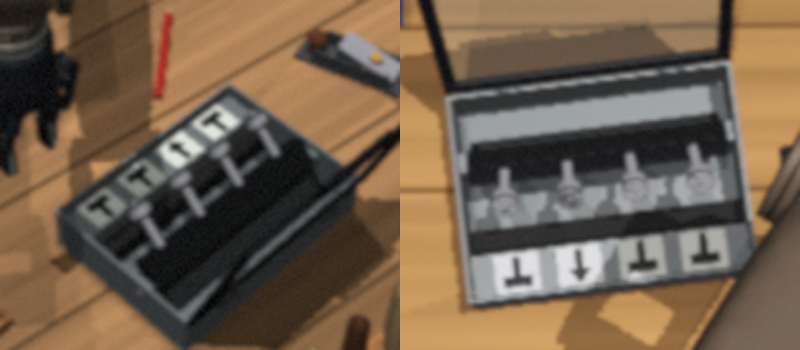

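The picture shows all four bits standing, heads in the top crop at (505,207), (570,197), (636,188) and (700,180). The pointed tile at (580,265) is in front of the second bit, at v=-0.0375. Now I go to the pregrasp.

>>> jog_arm(
  increments=[
    {"dx": 0.1, "dy": 0.4, "dz": 0.2, "ax": 0, "ay": 0, "az": 0, "gripper": 0},
    {"dx": 0.25, "dy": 0.8, "dz": 0.2, "ax": 0, "ay": 0, "az": 0, "gripper": 0},
    {"dx": 0.25, "dy": 1, "dz": 0.2, "ax": 0, "ay": 0, "az": 0, "gripper": 0},
    {"dx": 0.25, "dy": 1, "dz": 0.2, "ax": 0, "ay": 0, "az": 0, "gripper": 0},
  ],
)

```text
time: 13.9
eef_pos: [0.6069, -0.0813, 0.2879]
tcp_rot: [-0.064, 0.998, 0.001, 0.0]
contact_force: [-0.4, -0.1, 0.1]
opening: 0.504
finger_force: 0.0
```

>>> jog_arm(
  increments=[
    {"dx": 0.1, "dy": 0.4, "dz": 0, "ax": -0.0376, "ay": 0.309, "az": 0, "gripper": 0},
    {"dx": 0.2, "dy": 0.8, "dz": 0, "ax": -0.0376, "ay": 0.309, "az": 0, "gripper": 0},
    {"dx": 0.26, "dy": 1, "dz": -0.2, "ax": -0.0376, "ay": 0.309, "az": 0, "gripper": 0},
    {"dx": 0.26, "dy": 1, "dz": -0.6, "ax": -0.0376, "ay": 0.309, "az": 0, "gripper": 0},
    {"dx": 0.26, "dy": 1, "dz": -0.75, "ax": -0.0376, "ay": 0.309, "az": 0, "gripper": 0},
    {"dx": 0.26, "dy": 1, "dz": -0.75, "ax": -0.0376, "ay": 0.309, "az": 0, "gripper": 0},
  ],
)

```text
time: 14.5
eef_pos: [0.6353, 0.0335, 0.193]
tcp_rot: [-0.059, 0.967, -0.014, -0.246]
contact_force: [-0.8, -0.5, 0.4]
opening: 0.504
finger_force: 0.0
```

```bash
python3 bits.py|grep scene; python3 lid.py; python3 - <<'E'
from h import *
from scipy.spatial.transform import Rotation as R
s=get_state();print(s['eef_pos'],R.from_quat(s['tcp_rot']).as_matrix().round(3))
E
```

```text
scene 0.0265 67 c 0.6192 0.0236 0.0854 w 0.594 0.644 v 0.007 0.041 zmax 0.111
scene -0.0375 116 c 0.61 -0.0415 0.0939 w 0.575 0.641 v -0.054 -0.018 zmax 0.118
scene -0.1015 116 c 0.6106 -0.1056 0.0948 w 0.582 0.644 v -0.121 -0.083 zmax 0.117
scene -0.1655 123 c 0.6094 -0.1694 0.0957 w 0.581 0.644 v -0.183 -0.149 zmax 0.12
scene bar -0.005 102 -37.6
scene bar -0.1335 117 -39.5
scene bar 0.055 85 -31.6
lid 1.9410680506360003 634
tcp w 0.6377622824125266 -0.04504759386719041 0.20075285229125117 F [-0.1  0.3  0.6]
[0.63853264 0.0323432  0.20075285] [[-0.878 -0.12  -0.462]
 [-0.106  0.993 -0.057]
 [ 0.466 -0.001 -0.885]]
```

>>> jog_arm(
  increments=[
    {"dx": -0.01, "dy": 0.06, "dz": 0, "ax": 0, "ay": 0, "az": 0, "gripper": 0},
    {"dx": -0.08, "dy": 0.055, "dz": -0.15, "ax": 0, "ay": 0, "az": 0, "gripper": 0},
    {"dx": -0.16, "dy": 0.045, "dz": -0.33, "ax": 0, "ay": 0, "az": 0, "gripper": 0},
    {"dx": -0.2, "dy": 0.04, "dz": -0.42, "ax": 0, "ay": 0, "az": 0, "gripper": 0},
    {"dx": -0.2, "dy": 0.04, "dz": -0.42, "ax": 0, "ay": 0, "az": 0, "gripper": 0},
  ],
)

```text
time: 15.15
eef_pos: [0.6128, 0.0379, 0.147]
tcp_rot: [-0.059, 0.968, -0.014, -0.242]
contact_force: [0.1, 0.5, -0.4]
opening: 0.503
finger_force: 0.0
```

```bash
python3 lid.py;  python3 bits.py|grep -- -0.0375
```

```text
lid 1.9415173033715913 707
tcp w 0.6138351563534149 -0.03659103185708051 0.1480337900488331 F [0.5 0.5 0.1]
top -0.0375 41 c 0.5934 -0.046 0.1034 w 0.578 0.637 v -0.056 -0.04 zmax 0.136
scene -0.0375 77 c 0.6184 -0.0402 0.0859 w 0.585 0.644 v -0.055 -0.018 zmax 0.11
```

>>> jog_arm(
  increments=[
    {"dx": -0.04, "dy": -0.01, "dz": -0.09, "ax": 0, "ay": 0, "az": 0, "gripper": 0},
    {"dx": -0.08, "dy": -0.015, "dz": -0.18, "ax": 0, "ay": 0, "az": 0, "gripper": 0},
    {"dx": -0.113, "dy": -0.02, "dz": -0.265, "ax": 0, "ay": 0, "az": 0, "gripper": 0},
    {"dx": -0.113, "dy": -0.02, "dz": -0.265, "ax": 0, "ay": 0, "az": 0, "gripper": 0},
  ],
)

```text
time: 15.7
eef_pos: [0.5982, 0.0356, 0.1128]
tcp_rot: [-0.059, 0.968, -0.014, -0.244]
contact_force: [-0.3, -1.0, 0.2]
opening: 0.502
finger_force: 0.0
```

```bash
python3 lid.py; python3 - <<'E'
from h import *
s=cam("scene");t=cam("top")
a=cv2.resize(s["frame"][165:285,250:360],None,fx=3.6,fy=3.6,interpolation=2);b=cv2.resize(t["frame"][95:215,225:335],None,fx=3.6,fy=3.6,interpolation=2)
cv2.imwrite("pics/g1.png",np.hstack([a,b]))
E
```

```text
lid 1.9421656030049368 760
tcp w 0.5988750567232106 -0.037102654288204966 0.11382233987450559 F [1.4 0.2 0.8]
```

View pics/g1.png

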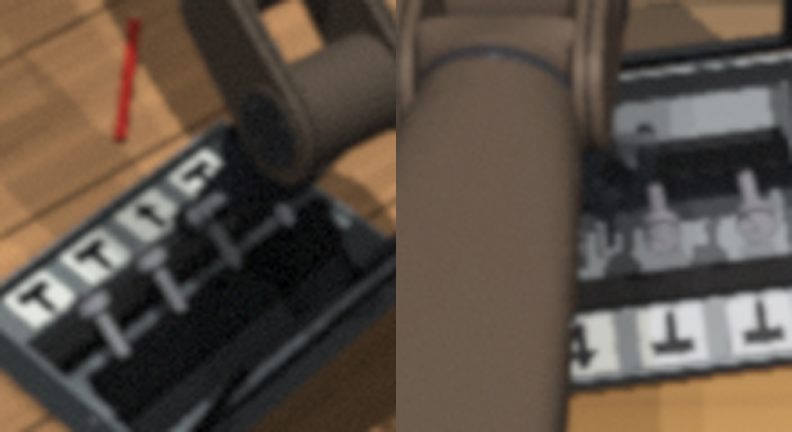

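The scene crop shows heads at (95,300), (155,260) and (205,210), the last being the target in shade beside the fingers. The top view is hidden by the arm. The readings put the TCP on the target, so I close gently.

>>> jog_arm(
  increments=[
    {"dx": 0, "dy": 0, "dz": 0, "ax": 0, "ay": 0, "az": 0, "gripper": -0.25},
    {"dx": 0, "dy": 0, "dz": 0, "ax": 0, "ay": 0, "az": 0, "gripper": -0.4},
    {"dx": 0, "dy": 0, "dz": 0, "ax": 0, "ay": 0, "az": 0, "gripper": -0.6},
    {"dx": 0, "dy": 0, "dz": 0, "ax": 0, "ay": 0, "az": 0, "gripper": -1},
    {"dx": 0, "dy": 0, "dz": 0, "ax": 0, "ay": 0, "az": 0, "gripper": -1},
    {"dx": 0, "dy": 0, "dz": 0, "ax": 0, "ay": 0, "az": 0, "gripper": -1},
  ],
  force=40,
)

```text
time: 16.45
eef_pos: [0.6005, 0.0354, 0.1158]
tcp_rot: [-0.059, 0.969, -0.015, -0.241]
contact_force: [0.6, -0.6, 0.3]
opening: 0.282
finger_force: 39.2
```

>>> jog_arm(
  increments=[
    {"dx": -0.022, "dy": -0.003, "dz": 0.025, "ax": 0, "ay": 0, "az": 0, "gripper": -1},
    {"dx": -0.044, "dy": -0.006, "dz": 0.05, "ax": 0, "ay": 0, "az": 0, "gripper": -1},
    {"dx": -0.066, "dy": -0.008, "dz": 0.075, "ax": 0, "ay": 0, "az": 0, "gripper": -1},
    {"dx": -0.066, "dy": -0.008, "dz": 0.075, "ax": 0, "ay": 0, "az": 0, "gripper": -1},
  ],
)

```text
time: 16.85
eef_pos: [0.5918, 0.0346, 0.125]
tcp_rot: [-0.059, 0.968, -0.015, -0.242]
contact_force: [-0.3, 0.2, 0.0]
opening: 0.284
finger_force: 39.2
```

```bash
python3 lid.py;  python3 bits.py|grep scene; python3 -c "
from h import *
print(get_state()['opening'],get_state()['finger_force'])"
```

```text
lid 1.9416657935742538 751
tcp w 0.5917442890842506 -0.037165299837013756 0.12475257226333333 F [ 0.4 -0.1  0.6]
scene 0.0265 50 c 0.6256 0.0234 0.0802 w 0.605 0.645 v 0.007 0.044 zmax 0.095
scene -0.0375 72 c 0.6179 -0.0394 0.0862 w 0.585 0.645 v -0.055 -0.018 zmax 0.108
scene -0.1015 113 c 0.6098 -0.1062 0.0952 w 0.583 0.644 v -0.121 -0.083 zmax 0.119
scene -0.1655 122 c 0.609 -0.169 0.0957 w 0.581 0.641 v -0.182 -0.146 zmax 0.117
scene bar -0.005 105 -35.2
scene bar -0.1335 118 -40.7
scene bar 0.055 88 -33.5
0.28193815373224274 39.21402096748352
```

>>> jog_arm(
  increments=[
    {"dx": -0.035, "dy": -0.004, "dz": 0.039, "ax": 0, "ay": 0, "az": 0, "gripper": -1},
    {"dx": -0.07, "dy": -0.008, "dz": 0.077, "ax": 0, "ay": 0, "az": 0, "gripper": -1},
    {"dx": -0.105, "dy": -0.013, "dz": 0.116, "ax": 0, "ay": 0, "az": 0, "gripper": -1},
    {"dx": -0.139, "dy": -0.017, "dz": 0.154, "ax": 0, "ay": 0, "az": 0, "gripper": -1},
    {"dx": -0.18, "dy": -0.022, "dz": 0.22, "ax": 0, "ay": 0, "az": 0, "gripper": -1},
    {"dx": -0.18, "dy": -0.022, "dz": 0.45, "ax": 0, "ay": 0, "az": 0, "gripper": -1},
    {"dx": -0.18, "dy": -0.022, "dz": 0.75, "ax": 0, "ay": 0, "az": 0, "gripper": -1},
    {"dx": -0.18, "dy": -0.022, "dz": 0.9, "ax": 0, "ay": 0, "az": 0, "gripper": -1},
    {"dx": -0.18, "dy": -0.022, "dz": 0.9, "ax": 0, "ay": 0, "az": 0, "gripper": -1},
  ],
)

```text
time: 17.9
eef_pos: [0.5723, 0.0318, 0.2364]
tcp_rot: [-0.059, 0.969, -0.015, -0.238]
contact_force: [0.8, -0.1, -1.0]
opening: 0.284
finger_force: 39.3
```

```bash
python3 bits.py|grep -v bar; python3 - <<'E'
from h import *
s=cam("scene");t=cam("top");g=get_state();print(g['eef_pos'],g['opening'],g['finger_force'])
a=cv2.resize(s["frame"][125:275,230:360],None,fx=3,fy=3,interpolation=2);b=cv2.resize(t["frame"][85:235,225:355],None,fx=3,fy=3,interpolation=2)
cv2.imwrite("pics/g2.png",np.hstack([a,b]))
E
```

```text
top -0.1015 142 c 0.5988 -0.1019 0.0997 w 0.578 0.638 v -0.12 -0.088 zmax 0.118
top -0.1655 149 c 0.5999 -0.1646 0.0987 w 0.578 0.638 v -0.185 -0.15 zmax 0.115
scene 0.0265 106 c 0.6084 0.0223 0.0951 w 0.578 0.643 v 0.008 0.045 zmax 0.116
scene -0.0375 22 c 0.6381 -0.0347 0.0759 w 0.634 0.645 v -0.057 -0.018 zmax 0.078
scene -0.1015 121 c 0.6111 -0.1058 0.0942 w 0.58 0.644 v -0.12 -0.082 zmax 0.117
scene -0.1655 118 c 0.6088 -0.1696 0.0959 w 0.58 0.64 v -0.185 -0.147 zmax 0.118
[0.56971006 0.03198948 0.23030901] 0.28017377367202956 39.333853125572205
```

View pics/g2.png

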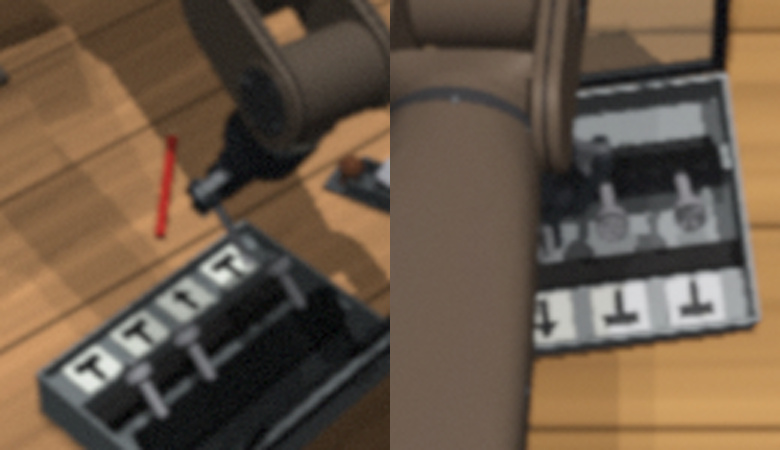

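The scene crop shows the bit in the jaws at (210,190) with its shank at (228,218). The three other bits are still standing and the rail is up. Next I carry it to the dish and level it.

>>> jog_arm(
  increments=[
    {"dx": -0.05, "dy": -0.25, "dz": 0, "ax": 0, "ay": 0, "az": 0, "gripper": -1},
    {"dx": -0.1, "dy": -0.5, "dz": 0, "ax": 0, "ay": 0, "az": 0, "gripper": -1},
    {"dx": -0.15, "dy": -0.75, "dz": 0, "ax": 0, "ay": 0, "az": 0, "gripper": -1},
    {"dx": -0.2, "dy": -1, "dz": 0, "ax": 0, "ay": 0, "az": 0, "gripper": -1},
  ],
)

```text
time: 18.5
eef_pos: [0.5456, -0.0889, 0.2302]
tcp_rot: [-0.059, 0.968, -0.014, -0.243]
contact_force: [0.9, -0.5, -1.5]
opening: 0.281
finger_force: 39.4
```

>>> jog_arm(
  increments=[
    {"dx": -0.05, "dy": -0.25, "dz": 0, "ax": 0.009, "ay": -0.07, "az": 0, "gripper": -1},
    {"dx": -0.1, "dy": -0.5, "dz": 0, "ax": 0.018, "ay": -0.145, "az": 0, "gripper": -1},
    {"dx": -0.15, "dy": -0.75, "dz": 0, "ax": 0.027, "ay": -0.22, "az": 0, "gripper": -1},
    {"dx": -0.2, "dy": -1, "dz": 0, "ax": 0.035, "ay": -0.29, "az": 0, "gripper": -1},
    {"dx": -0.2, "dy": -1, "dz": 0, "ax": 0.044, "ay": -0.36, "az": 0, "gripper": -1},
    {"dx": -0.2, "dy": -1, "dz": 0, "ax": 0.0523, "ay": -0.43, "az": 0, "gripper": -1},
  ],
)

```text
time: 19.1
eef_pos: [0.5216, -0.2087, 0.2306]
tcp_rot: [-0.059, 0.994, 0.007, 0.096]
contact_force: [-0.7, -0.2, -1.2]
opening: 0.285
finger_force: 39.4
```

>>> jog_arm(
  increments=[
    {"dx": -0.08, "dy": -0.3, "dz": 0, "ax": 0, "ay": 0, "az": 0, "gripper": -1},
    {"dx": -0.15, "dy": -0.6, "dz": -0.2, "ax": 0, "ay": 0, "az": 0, "gripper": -1},
    {"dx": -0.22, "dy": -1, "dz": -0.5, "ax": 0, "ay": 0, "az": 0, "gripper": -1},
    {"dx": -0.22, "dy": -1, "dz": -0.8, "ax": 0, "ay": 0, "az": 0, "gripper": -1},
    {"dx": -0.22, "dy": -1, "dz": -0.85, "ax": 0, "ay": 0, "az": 0, "gripper": -1},
    {"dx": -0.22, "dy": -1, "dz": -0.85, "ax": 0, "ay": 0, "az": 0, "gripper": -1},
  ],
)

```text
time: 19.7
eef_pos: [0.4947, -0.3263, 0.127]
tcp_rot: [-0.06, 0.994, 0.009, 0.093]
contact_force: [0.2, -0.1, -0.8]
opening: 0.283
finger_force: 39.6
```

```bash
cat > held.py <<'E'
from h import *
s=cam("scene");t=cam("top");g=get_state();e=g['eef_pos'];print(e,g['tcp_rot'].round(3),g['opening'],g['finger_force'],g['contact_force'].round(1))
y=np.deg2rad(6.94)
for n,c in(("s",s),("t",t)):
    P=pts(c)-e;w=P[...,0]*np.cos(y)+P[...,1]*np.sin(y);v=-P[...,0]*np.sin(y)+P[...,1]*np.cos(y);z=P[...,2]
    m=(abs(v)<.02)&(w>.012)&(w<.1)&(z>-.05)&(z<.03)&(P[...,2]+e[2]>.027)
    for x in np.arange(.0125,.1,.01):
        k=m&(abs(w-x)<.005)
        if k.sum():print(n,round(x,3),k.sum(),"v",v[k].mean().round(4),"z",z[k].min().round(4),np.median(z[k]).round(4),z[k].max().round(4))
a=cv2.resize(s["frame"][200:340,110:240],None,fx=3,fy=3,interpolation=2);b=cv2.resize(t["frame"][130:270,360:490],None,fx=3,fy=3,interpolation=2)
import sys;cv2.imwrite(sys.argv[1],np.hstack([a,b]))
E
python3 held.py pics/d1.png
```

```text
[ 0.49699076 -0.32767193  0.1314142 ] [-0.061  0.994  0.006  0.096] 0.2843469375012255 39.56458389759064 [-0.6 -0.4 -0.7]
s 0.012 15 v 0.0008 z -0.0225 -0.0168 0.0039
s 0.022 13 v -0.0001 z -0.0247 -0.0175 -0.0153
s 0.032 11 v -0.0011 z -0.0227 -0.0204 -0.0156
s 0.042 11 v -0.0006 z -0.0268 -0.0203 -0.0155
s 0.052 14 v -0.0019 z -0.0237 -0.0205 -0.0147
s 0.062 12 v -0.0012 z -0.0295 -0.0234 -0.0167
s 0.072 13 v -0.001 z -0.0314 -0.0269 -0.0213
t 0.012 10 v 0.0039 z -0.0186 -0.0165 -0.0146
t 0.022 18 v 0.0034 z -0.0224 -0.0179 -0.014
t 0.032 17 v 0.0033 z -0.0228 -0.0183 -0.0139
t 0.042 18 v 0.0031 z -0.0228 -0.0194 -0.014
t 0.052 18 v 0.0025 z -0.0281 -0.0205 -0.0166
t 0.062 16 v 0.0024 z -0.0249 -0.0213 -0.0184
t 0.072 13 v 0.0015 z -0.0246 -0.0219 -0.0186
```

View pics/d1.png

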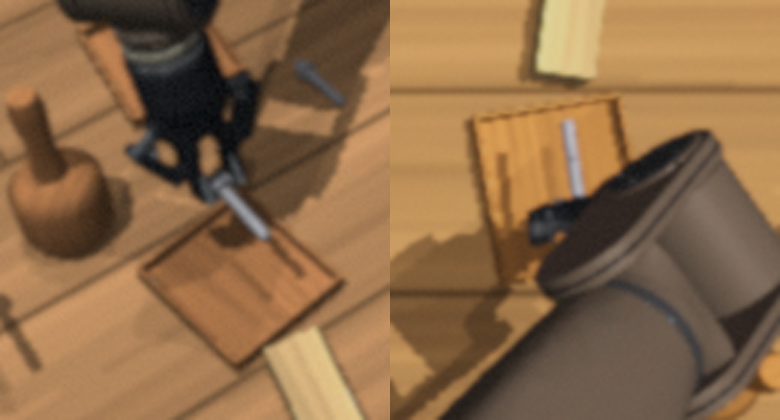

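The crop shows the bit held level, head at scene crop (218,185), shank tip at (262,235), above the dish at (240,285). In the top crop the shank runs from (575,195) to (568,122). Depth gives the axis about 20 mm below the TCP with a 5° slope. Now I lower it.

>>> jog_arm(
  increments=[
    {"dx": -0.06, "dy": -0.11, "dz": -0.15, "ax": -0.003, "ay": 0.022, "az": 0, "gripper": -1},
    {"dx": -0.06, "dy": -0.11, "dz": -0.35, "ax": -0.003, "ay": 0.022, "az": 0, "gripper": -1},
    {"dx": -0.06, "dy": -0.11, "dz": -0.55, "ax": -0.003, "ay": 0.022, "az": 0, "gripper": -1},
    {"dx": -0.06, "dy": -0.11, "dz": -0.68, "ax": -0.003, "ay": 0.022, "az": 0, "gripper": -1},
    {"dx": -0.06, "dy": -0.11, "dz": -0.72, "ax": -0.003, "ay": 0.022, "az": 0, "gripper": -1},
    {"dx": -0.06, "dy": -0.11, "dz": -0.72, "ax": -0.003, "ay": 0.022, "az": 0, "gripper": -1},
  ],
)

```text
time: 20.4
eef_pos: [0.4897, -0.3411, 0.0446]
tcp_rot: [-0.061, 0.995, 0.004, 0.078]
contact_force: [-0.1, 0.6, -1.1]
opening: 0.284
finger_force: 39.5
```

```bash
python3 held.py pics/d2.png
```

```text
[ 0.49014118 -0.34193857  0.04574055] [-0.061  0.995  0.003  0.079] 0.28061976797747595 39.53061819076538 [ 0.5  0.2 -0.8]
s 0.012 15 v -0.0004 z -0.0184 -0.0127 0.0262
s 0.022 8 v -0.0005 z -0.0178 -0.0138 -0.0115
s 0.032 7 v -0.0003 z -0.0185 -0.0162 -0.0146
s 0.042 7 v -0.0015 z -0.0185 -0.0182 -0.0139
s 0.052 2 v -0.0039 z -0.0185 -0.0183 -0.0181
s 0.062 3 v -0.0012 z -0.0174 -0.0169 -0.0146
s 0.072 2 v -0.001 z -0.0184 -0.0182 -0.018
t 0.012 7 v 0.0043 z -0.0173 -0.0159 -0.0124
t 0.022 12 v 0.0024 z -0.0186 -0.0171 -0.0139
t 0.032 8 v 0.0024 z -0.0181 -0.0163 -0.0134
t 0.042 6 v 0.0018 z -0.0183 -0.0164 -0.0151
t 0.052 4 v 0.0038 z -0.0187 -0.0179 -0.014
t 0.062 3 v 0.0031 z -0.0182 -0.0178 -0.0169
```

Slow touch-down in about 1 mm steps.

>>> jog_arm(
  increments=[
    {"dx": 0, "dy": 0, "dz": -0.01, "ax": 0, "ay": 0, "az": 0, "gripper": -1},
    {"dx": 0, "dy": 0, "dz": -0.02, "ax": 0, "ay": 0, "az": 0, "gripper": -1},
    {"dx": 0, "dy": 0, "dz": -0.03, "ax": 0, "ay": 0, "az": 0, "gripper": -1},
    {"dx": 0, "dy": 0, "dz": -0.04, "ax": 0, "ay": 0, "az": 0, "gripper": -1},
    {"dx": 0, "dy": 0, "dz": -0.05, "ax": 0, "ay": 0, "az": 0, "gripper": -1},
  ],
)

```text
time: 21.0
eef_pos: [0.4891, -0.3413, 0.038]
tcp_rot: [-0.061, 0.995, 0.004, 0.078]
contact_force: [-0.3, -0.3, -1.3]
opening: 0.283
finger_force: 39.5
```

>>> jog_arm(
  increments=[
    {"dx": 0, "dy": 0, "dz": -0.008, "ax": 0, "ay": 0, "az": 0, "gripper": -1},
    {"dx": 0, "dy": 0, "dz": -0.016, "ax": 0, "ay": 0, "az": 0, "gripper": -1},
  ],
)

```text
time: 21.2
eef_pos: [0.4891, -0.3413, 0.036]
tcp_rot: [-0.061, 0.995, 0.005, 0.078]
contact_force: [0.2, -0.6, -1.3]
opening: 0.284
finger_force: 39.5
```

>>> jog_arm(
  increments=[
    {"dx": 0, "dy": 0, "dz": -0.006, "ax": 0, "ay": 0, "az": 0, "gripper": -1},
    {"dx": 0, "dy": 0, "dz": -0.012, "ax": 0, "ay": 0, "az": 0, "gripper": -1},
  ],
)

```text
time: 21.4
eef_pos: [0.4891, -0.3413, 0.0346]
tcp_rot: [-0.061, 0.995, 0.004, 0.078]
contact_force: [-0.2, -0.3, -2.0]
opening: 0.278
finger_force: 39.5
```

>>> jog_arm(
  increments=[
    {"dx": 0, "dy": 0, "dz": -0.006, "ax": 0, "ay": 0, "az": 0, "gripper": -1},
    {"dx": 0, "dy": 0, "dz": -0.01, "ax": 0, "ay": 0, "az": 0, "gripper": -1},
  ],
)

```text
time: 21.6
eef_pos: [0.4892, -0.3414, 0.034]
tcp_rot: [-0.061, 0.995, 0.005, 0.078]
contact_force: [-2.3, 2.7, 3.5]
opening: 0.279
finger_force: 39.9
```

Contact is felt at z=0.034. I release slowly.

>>> jog_arm(
  increments=[
    {"dx": 0, "dy": 0, "dz": 0, "ax": 0, "ay": 0, "az": 0, "gripper": -0.44},
    {"dx": 0, "dy": 0, "dz": 0, "ax": 0, "ay": 0, "az": 0, "gripper": -0.41},
    {"dx": 0, "dy": 0, "dz": 0, "ax": 0, "ay": 0, "az": 0, "gripper": -0.38},
    {"dx": 0, "dy": 0, "dz": 0, "ax": 0, "ay": 0, "az": 0, "gripper": -0.35},
    {"dx": 0, "dy": 0, "dz": 0, "ax": 0, "ay": 0, "az": 0, "gripper": -0.3},
    {"dx": 0, "dy": 0, "dz": 0, "ax": 0, "ay": 0, "az": 0, "gripper": -0.2},
    {"dx": 0, "dy": 0, "dz": 0, "ax": 0, "ay": 0, "az": 0, "gripper": -0.1},
    {"dx": 0, "dy": 0, "dz": 0, "ax": 0, "ay": 0, "az": 0, "gripper": 0.1},
    {"dx": 0, "dy": 0, "dz": 0, "ax": 0, "ay": 0, "az": 0, "gripper": 0.1},
  ],
)

```text
time: 22.5
eef_pos: [0.4891, -0.3413, 0.0335]
tcp_rot: [-0.061, 0.995, 0.004, 0.078]
contact_force: [0.3, 0.5, 0.3]
opening: 0.55
finger_force: 0.0
```

>>> jog_arm(
  increments=[
    {"dx": -0.01, "dy": 0, "dz": 0.08, "ax": 0, "ay": 0, "az": 0, "gripper": 0.1},
    {"dx": -0.03, "dy": 0, "dz": 0.18, "ax": 0, "ay": 0, "az": 0, "gripper": 0.1},
    {"dx": -0.06, "dy": 0, "dz": 0.35, "ax": 0, "ay": 0, "az": 0, "gripper": 0.1},
    {"dx": -0.1, "dy": 0, "dz": 0.7, "ax": 0, "ay": 0, "az": 0, "gripper": 0.1},
    {"dx": -0.1, "dy": 0, "dz": 1, "ax": 0, "ay": 0, "az": 0, "gripper": 0.1},
  ],
)

```text
time: 23.0
eef_pos: [0.4767, -0.3413, 0.156]
tcp_rot: [-0.06, 0.995, 0.004, 0.078]
contact_force: [0.6, -0.7, 0.6]
opening: 0.553
finger_force: 0.0
```

>>> jog_arm(
  increments=[
    {"dx": 0, "dy": 0.2, "dz": 0.4, "ax": 0, "ay": 0, "az": 0, "gripper": 0.1},
    {"dx": 0, "dy": 0.5, "dz": 0.8, "ax": 0, "ay": 0, "az": 0, "gripper": 0.1},
    {"dx": 0, "dy": 0.9, "dz": 1, "ax": 0, "ay": 0, "az": 0, "gripper": 0.1},
    {"dx": 0, "dy": 1, "dz": 1, "ax": 0, "ay": 0, "az": 0, "gripper": 0.1},
  ],
)

```text
time: 23.4
eef_pos: [0.478, -0.2203, 0.2796]
tcp_rot: [-0.061, 0.995, 0.002, 0.082]
contact_force: [0.6, 0.0, 0.3]
opening: 0.545
finger_force: 0.0
```

```bash
python3 lid.py; python3 bits.py; python3 - <<'E'
from h import *
s=cam("scene");t=cam("top");print(get_state()['contact_force'])
a=cv2.resize(s["frame"][160:340,130:380],None,fx=1.8,fy=1.8,interpolation=2);b=cv2.resize(t["frame"][90:270,270:450],None,fx=1.8,fy=1.8,interpolation=2)
cv2.imwrite("pics/f1.png",np.hstack([a,b]))
E
```

```text
lid 1.9396209196935899 864
tcp w 0.44821163550649484 -0.2736366890088767 0.27942455060909827 F [1.7 2.8 0.4]
top 0.0265 150 c 0.6005 0.0267 0.0989 w 0.578 0.638 v 0.009 0.045 zmax 0.119
top -0.0375 22 c 0.6349 -0.0385 0.0754 w 0.628 0.639 v -0.056 -0.018 zmax 0.079
top -0.1015 146 c 0.5993 -0.101 0.0994 w 0.578 0.638 v -0.12 -0.082 zmax 0.117
top -0.1655 143 c 0.5992 -0.1648 0.0993 w 0.577 0.639 v -0.185 -0.147 zmax 0.116
top bar -0.005 138 -21.4
top bar -0.1335 134 -20.8
top bar 0.055 117 -23.7
scene 0.0265 101 c 0.6075 0.022 0.0961 w 0.581 0.643 v 0.01 0.046 zmax 0.118
scene -0.0375 19 c 0.6387 -0.0377 0.0761 w 0.634 0.645 v -0.057 -0.018 zmax 0.082
scene -0.1015 111 c 0.609 -0.1059 0.0952 w 0.583 0.642 v -0.121 -0.085 zmax 0.118
scene -0.1655 121 c 0.6088 -0.1694 0.0956 w 0.581 0.644 v -0.183 -0.146 zmax 0.117
scene bar -0.005 104 -34.2
scene bar -0.1335 118 -38.1
scene bar 0.055 83 -39.6
[-0.20528208  1.17029614  0.10661154]
```

View pics/f1.png

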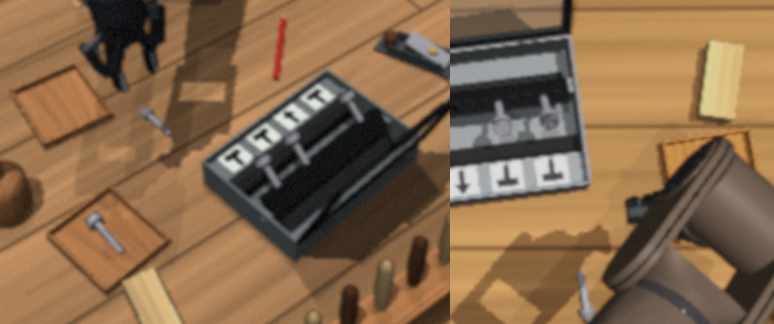

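The picture shows the bit lying in the right dish at scene crop (105,232) and three bits standing in the raised rail. The lid is open at 1.94 and the bystanders are unmoved. Handing in.

```bash
python3 -c "
from plant import job
print(job.sign_off())"
```

```text
the job is handed in; nothing more can be done
None
```

The job is handed in. The misplaced Forstner bit, second from the left behind the pointed tile, is lying in the right-hand dish. The lid reads about 1.94 of 1.95 rad, I felt the rail meet its stop, the other three bits are still in their holes, and the work took about 24 s of the 67 s.

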